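# Close the tag tray: push the tags home, fold the cover and tuck it under the lip

## Task

Push the tag pack with a fingertip all the way into the metal tray until it meets the rear wall, then fold the sprung blue cover down over it and, pressing it flat, push it by its yellow rib as far as it goes so that its free edge is tucked beneath the bright retaining lip and stays shut by itself. Do not lift the pack, leave the spools, stamp and pin tin where they stand, and finish clear of everything.

Things in the scene. Friction and masses are not known exactly. Their poses are not given: they have to be found in the camera images.
- tray: Dark steel tag tray, fixed, 180 x 110 x 41 mm. Origin on the counter under its middle. +x runs from the hinge side to the lip side (the tucking direction), +y from the open loading side (facing the robot) to the rear wall, z up. Floor top 5 mm up, front edge at y = -45 mm; rear wall 28 mm high, inner face at y = +48 mm. Two 16 mm high rails leave a 56 mm channel along y, centred at x = +10 mm.
- pack_center (a point): Centre of the loose tied pack of cream tags, 46 (tray x) x 92 (tray y) x 22 mm, about 80 g, lying flat in the channel, its end sticking out of the tray's open side, 16 to 38 mm short of home. Home against the rear wall its centre is at tray y = +2 mm. Axes within 2 degrees of the tray's; push on the end face towards tray +y.
- cover (a joint): Angle of the blue cover (rad): 0 = folded flat, 1.57 = upright, stop at 1.95 (leaning away from the lip). A spring (0.13 N m/rad towards 1.6; friction 0.05 N m) raises it when let go; holding it flat takes about 3 N at the rib. The lip blocks its edge: it passes under only when flat (below about 0.025) and can be folded down past the lip only while cover_slide is below about 0.006.
- cover_slide (a joint): Travel of the cover and its hinge pin in slots along tray +x (m): 0 = drawn back, 0.016 = fully forward, the edge then lying about 9 mm under the lip. Starts at 0 to 0.003, stays where it is left; moving it takes about 4 N. The edge begins to pass under the lip at about 0.0065.
- cover_hinge (a point): Middle of the hinge axis, 33 mm above the counter, at tray x = -65 mm + cover_slide, tray y = 0; the axis is parallel to tray y. Axes turn with the cover: x from the hinge to the free edge, z out of its outer face (up when folded). Slotted cheeks stand at tray y = +-51.5 mm, x = -80 to -36 mm, 41.5 mm high.
- cover_press (a point): Place for the fingertip: outer face of the cover, mid-width, 85 mm from the hinge axis. Axes as cover_hinge. The cover is a 3 mm plate 92 mm wide, mid-plane through the hinge axis, so its upper face is 34.5 mm above the counter when flat. The yellow rib, 80 mm long across it, stands 9 mm out of the outer face, 95 to 101 mm from the hinge axis; push its hinge-side face towards the lip.
- cover_edge (a point): Middle of the cover's free edge, 130 mm from the hinge axis.
- lip_edge (a point): Front edge of the bright metal retaining lip, at tray x = 71.5 mm, 37.5 mm above the counter (its underside); the lip runs 98 mm along tray y and is about 5 mm high there.
- green_spool_center (a point): Centre of a loose wooden spool of green thread, 38 x 38 x 50 mm, upright beyond the lip; leave it.
- red_spool_center (a point): Centre of a loose wooden spool of dark red thread, 34 x 34 x 42 mm, upright behind the tray; leave it.
- stamp_center (a point): Centre of a loose wooden rubber stamp with an upright handle, 26 x 60 x 71 mm, beyond the lip; leave it.
- pin_tin_center (a point): Centre of a loose round red tin, 60 x 60 x 23 mm, behind the tray; leave it.
- pack: The same tag pack; origin at the middle of its underside.

How it is judged (in metres and radians):
On the way, in this order (a step that is already met when the one before it is completed fails the run):
1. the tag pack is pushed home against the rear wall while the cover is still open (y of pack_center in the frame of tray above -0.004 m and x of pack_center in the frame of tray between 0.002 and 0.018 m and value of joint cover above 0.9 rad), for 0.1 s.
2. the cover is folded down flat over the pack (y of pack_center in the frame of tray above -0.004 m and value of joint cover below 0.06 rad), for 0.05 s.
3. the flat cover is pushed forward and its edge is under the lip (y of pack_center in the frame of tray above -0.004 m and value of joint cover below 0.05 rad and value of joint cover_slide above 0.012 m), for 0.2 s.
At the end, for the whole second after the job is handed in: The pack lies flat in the channel within 6 mm of the rear wall stop, the cover is held down by the lip alone (cover below 0.05 rad) with cover_slide above 12 mm of its 16 mm, and all is at rest (all of step 3 and x of pack_center in the frame of tray between 0.002 and 0.018 m and z of pack_center in the frame of tray below 0.022 m and velocity of joint cover below 0.05 rad/s and linear speed of pack below 0.02 m/s); the robot touches nothing.
It fails at once if the tag pack is lifted off the tray floor (over 12 mm) (z of pack_center in the frame of tray above 0.028 m).
It fails at once if the green spool is moved by more than 20 mm (distance of green_spool_center from where it was at the start of the episode above 0.02 m).
It fails at once if the red spool is moved by more than 20 mm (distance of red_spool_center from where it was at the start of the episode above 0.02 m).
It fails at once if the stamp is moved by more than 20 mm (distance of stamp_center from where it was at the start of the episode above 0.02 m).
It fails at once if the pin tin is moved by more than 20 mm (distance of pin_tin_center from where it was at the start of the episode above 0.02 m).
It also fails if it takes over 50 s, if anything falls off the work surface, if the arm or the gripper's body presses on something with over 40 N, if the wrist force passes 120 N, or if a joint passes its speed limit or range.

## Robot

A 7-joint arm with a two-finger parallel gripper is mounted at the origin on the work surface; the furniture and walls round the work are solid. World frame = base frame: x ahead of the robot, y to its left, z up, the work surface at z = 0. Lengths are in mm, angles in rad, forces in N, time in s.
With the tool pointing down it reaches from about 400 to 875 mm from the base axis. Payload 4.4 kg.
Tool frame: the origin (TCP) lies where the fingers leave the gripper's body, on its centre line; the fingertips stand 73 mm ahead of it and the grasp point (between the pads) lies 54 mm ahead of it; z points along the fingers, y is the line along which they close (so a half turn about z gives the same grasp; the last joint's range is limited). The gripper opens to 85 mm and grips with 20 to 120 N. Pads are 22 mm wide; open, the fingers measure 114 mm over their backs; the gripper's body (76 mm by 85 mm) begins 54 mm behind the grasp point. The pads swing forward as they close: fully open they stand 13 mm farther back than shut.
Start: joints at [-1.331, 0.628, 0.038, 1.517, -0.027, 0.996, -0.02], TCP at [195.665, 619.865, 303.913] pointing down, gripper open.
Joint ranges: [-3.06, 3.06], [-0.37, 2.12], [-1.25, 1.32], [0.18, 2.47], [-1.1, 4.24], [0.23, 1.98], [-2.94, 2.94]. Speed limits (rad/s): [2.57, 2.57, 3.14, 3.14, 3.14, 3.14, 3.14].

## Interface

Orientations are given as [roll, pitch, yaw] about the fixed x, y, z axes, in that order (R = Rz(yaw) Ry(pitch) Rx(roll)).
In Python, from cell import ctrl gives the robot as it stands.
- The arm moves only by the tool send_rows, never from a script. Its argument "rows" is a list that holds one entry, the list of rows, each a list of 6 numbers: the shift along the tool's x, y, z in cm, then the turn, a rotation vector about the tool's x, y, z in rad. In form: [[[tx, ty, tz, wx, wy, wz], ...]]. A call has 1 to 10 rows; each row is the pose to reach, as a shift and turn from the pose commanded when the call began, along the tool's axes at that moment; what a row does not reach only later rows make up. A row lasts 1/10 s, in which the tool goes at most 50 mm and 8.59 degrees, less where a joint would pass 70% of its speed; a pose out of reach is approached as far as the arm can. A call with a gripper value outside its range is refused whole. "grip" is the closure in counts, from 0 (fully open) to 255 (shut), set as the call begins (left out, the last holds). The fingers move at their own pace and stop on an object; the grip force is fixed at half the most. Time passes only in rows, so rows that repeat a pose let the fingers close. It gives the time, the measured TCP pose, the force, the opening and the grip force at its end, in the units of the state.
- ctrl.read_state(): the state, without advancing time (a new reading comes with each control period).
- ctrl.get_image(name): name is "scene" or "top" or "wrist"; returns a dict with "pixels" (400x640x3 uint8, red, green, blue), "fx", "fy", "cx", "cy" (pixels), "extrinsics" (4x4, takes a point from camera to world coordinates); the wrist camera has in their place "mount" (4x4, takes a point from camera to tool coordinates, whose origin is the TCP and whose axes are the flange's). Camera axes: x right, y up, looking along -z (the intrinsics and any distortion apply to the point x, -y, -z); pixel columns grow to the right and rows downward; lengths in mm; the calibration is good to about 2 mm. A picture is of the moment at which its call begins: read the wrist's pose just before it. There is no depth.
- ctrl.finish_job(): hands the job in; it is judged then, once.
The state is a dict: "clock": time; "qpos": joint angles; "qd": joint speeds; "tau": joint torques, N m; "eef_pos": TCP position; "tool_rot": TCP orientation; "force": force on the tool from outside, world axes, zero at the start; "torque": the same for the moment, N m; "width": finger opening in mm; "gripper_force": force on a finger pad.
Only numpy, scipy, OpenCV 4.12 (cv2) and the standard library are available. Lean on these libraries where they do the work, as an engineer would, in place of code of your own. Each camera call takes 0.05 s, during which the arm holds its last target. There are 200 camera calls.

## Working session

There is one attempt and no reset: what is moved stays moved. The work goes in short steps, Python scripts to look and compute and a tool call to move; the robot and the scene stay as the last step left them, time stands still between calls to the robot, and variables do not carry over. Pictures are saved under pics/ and viewed, at most 10 in all, crops included, and the job is handed in when it is done.

Besides the shell and the picture viewer there is one more tool, called in YAML: its name, and indented under it one key for each argument. send_rows: Moves the arm, as the interface text tells. Its arguments: {"type":"object","properties":{"rows":{"type":"array","items":{"type":"array","items":{"type":"array","items":{"type":"number"}}}},"grip":{"type":"number"}},"required":["rows"]}

```bash
mkdir -p pics
python3 - <<'E'
from cell import ctrl
import cv2,numpy as np
s=ctrl.read_state();print({k:np.round(v,3).tolist() for k,v in s.items()})
for n in("scene","top","wrist"):
    d=ctrl.get_image(n);cv2.imwrite(f"pics/{n}0.png",d["pixels"][...,::-1])
    print(n,d.keys(),d["fx"],d["cx"],d["cy"]);print(np.round(d.get("extrinsics",d.get("mount")),3).tolist())
a=cv2.imread("pics/scene0.png");b=cv2.imread("pics/top0.png")
E
```

```text
{'clock': 0.0, 'qpos': [-1.331, 0.629, 0.038, 1.518, -0.027, 0.996, -0.02], 'qd': [-0.0, 0.001, 0.001, 0.0, 0.001, -0.0, 0.0], 'tau': [0.001, -56.342, 1.227, -19.344, 0.011, 0.011, -0.0], 'eef_pos': [195.488, 619.382, 302.982], 'tool_rot': [-3.14, 0.0, 2.836], 'force': [-0.331, 0.271, -0.056], 'torque': [-0.011, 0.002, 0.026], 'gripper_force': 0.0, 'width': 85.39}
scene dict_keys(['pixels', 'fx', 'fy', 'cx', 'cy', 'extrinsics']) 436.7202182057451 319.99954478068037 197.40153487282248
[[0.715, 0.501, -0.488, 215.334], [-0.699, 0.5, -0.511, -444.827], [-0.012, 0.706, 0.708, 655.995], [0.0, 0.0, 0.0, 1.0]]
top dict_keys(['pixels', 'fx', 'fy', 'cx', 'cy', 'extrinsics']) 372.36499860079675 322.94287384674135 198.51831927039137
[[-0.028, 0.983, -0.179, 500.071], [-1.0, -0.029, 0.001, -36.873], [-0.004, 0.179, 0.984, 914.298], [0.0, 0.0, 0.0, 1.0]]
wrist dict_keys(['pixels', 'fx', 'fy', 'cx', 'cy', 'mount']) 351.56159736285275 320.0923047342931 200.00986536098932
[[0.0, 0.946, 0.324, 85.084], [1.0, 0.0, -0.001, -0.726], [-0.001, 0.324, -0.946, -71.182], [0.0, 0.0, 0.0, 1.0]]
```

View pics/scene0.png

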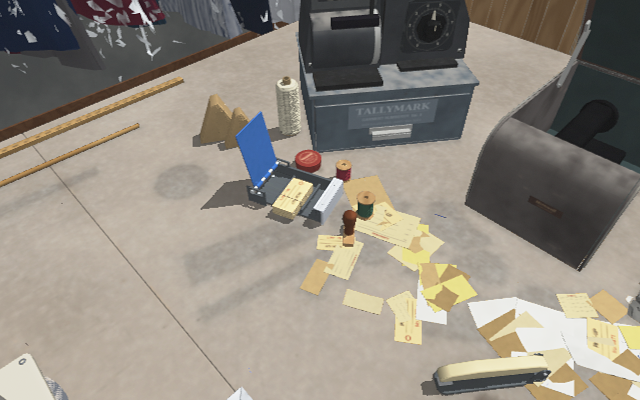

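View pics/top0.png

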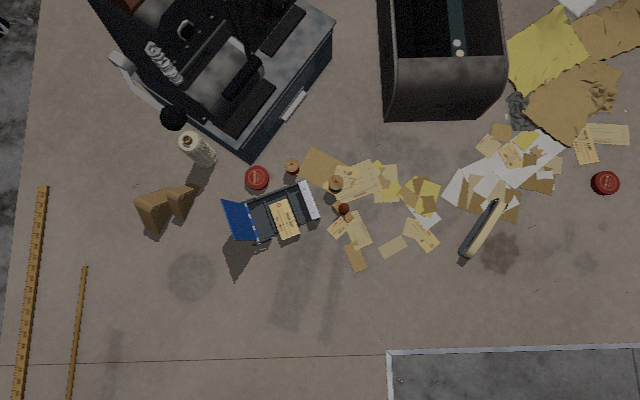

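The scene view shows the tray near (290,190): open blue cover on the left, cream pack in the channel, bright lip on the right. The red tin and red spool stand behind it; the stamp and green spool are beyond the lip. The top view has the tray at about (275,213), near world (620, 80), so I'll zoom in on both.

```bash
cat > h.py <<'E'
from cell import ctrl
import cv2,numpy as np
from scipy.spatial.transform import Rotation as R
def pose():
    s=ctrl.read_state();T=np.eye(4);T[:3,:3]=R.from_euler('xyz',s["tool_rot"]).as_matrix();T[:3,3]=s["eef_pos"];return T
def shot(n):
    T=pose();d=ctrl.get_image(n);d["E"]=d["extrinsics"] if n!="wrist" else T@np.array(d["mount"]);d["E"]=np.array(d["E"]);return d
def ray(d,u,v):
    r=d["E"][:3,:3]@np.array([(u-d["cx"])/d["fx"],-(v-d["cy"])/d["fy"],-1.]);return d["E"][:3,3],r/np.linalg.norm(r)
def plane(d,u,v,z):
    o,r=ray(d,u,v);return o+r*(z-o[2])/r[2]
def tri(obs):
    A=np.zeros((3,3));b=np.zeros(3);L=[]
    for d,u,v in obs:
        o,r=ray(d,u,v);P=np.eye(3)-np.outer(r,r);A+=P;b+=P@o;L.append((o,P))
    p=np.linalg.solve(A,b);return p,max(np.linalg.norm(P@(p-o)) for o,P in L)
def proj(d,p):
    q=d["E"][:3,:3].T@(np.array(p)-d["E"][:3,3]);return d["cx"]+d["fx"]*q[0]/-q[2],d["cy"]-d["fy"]*q[1]/-q[2]
E
python3 - <<'E'
import cv2,numpy as np
a=cv2.imread("pics/scene0.png")[105:255,195:395];b=cv2.imread("pics/top0.png")[145:295,205:405]
f=lambda c:cv2.resize(c,(800,600),interpolation=cv2.INTER_CUBIC)[:,:]
cv2.imwrite("pics/crop0.png",np.vstack([cv2.resize(a[:,:],(400,300),interpolation=2)]*1+[cv2.resize(b,(400,300),interpolation=2)]))
E
```

```text
(no output)
```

View pics/crop0.png

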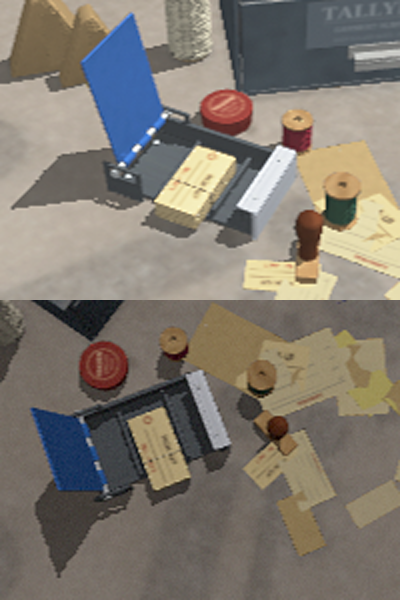

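The zoomed crop shows the lip's front edge in the top view at about (298,183)–(310,220). The cover leans away from the lip, and the pack sticks out towards the robot. I'll get a rough tray frame from the lip and then take a wrist view from above it.

Run:
```python
from h import *
d=shot("top");s=shot("scene")
a=plane(d,298,183,42);b=plane(d,310,220,42);print(a,b,np.linalg.norm(a-b))
y=(a-b)/np.linalg.norm(a-b);x=np.array([y[1],-y[0],0]);c=(a+b)/2-71.5*x;c[2]=0
yaw=np.arctan2(-y[1],-y[0]);print("c",c,"yaw tool",yaw,"tray yaw",np.arctan2(x[1],x[0]))
tgt=c-45*y;tgt[2]=330
T=pose();print(tgt,"tool shift cm",T[:3,:3].T@(tgt-T[:3,3])/10, "turn z",-(yaw+2*np.pi-2.836))
```

```text
[698.08730208  21.203197    42.        ] [607.97074562  -5.62325529  42.        ] 94.02474297073431
c [632.62916656  76.3180368    0.        ] yaw tool -2.8522599910380935 tray yaw -1.2814636642431971
[589.49961456  63.47896577 330.        ] tool shift cm [-54.30692115 -41.18049218  -2.61636828] turn z -0.5949253161414929
```

send_rows:
  rows:
    - [[-4,-3,-0.2,0,0,-0.04],[-8,-6,-0.4,0,0,-0.08],[-12,-9,-0.6,0,0,-0.12],[-16,-12,-0.8,0,0,-0.16],[-20,-15,-1,0,0,-0.2],[-24,-18,-1.2,0,0,-0.24],[-28,-21,-1.4,0,0,-0.28],[-32,-24,-1.6,0,0,-0.32],[-36,-27,-1.8,0,0,-0.36],[-40,-30,-2,0,0,-0.4]]
  grip: 255

```text
clock: 1.25
eef_pos: [487.5, 211.9, 324.1]
tool_rot: [3.141, 0.0, -3.046]
force: [0.8, -0.0, -0.2]
width: -0.0
gripper_force: 0.0
```

Run:
```python
from h import *
T=pose();print(T[:3,3]);tgt=np.array([589.5,63.5,330]);print(T[:3,:3].T@(tgt-T[:3,3])/10,"yaw",ctrl.read_state()["tool_rot"])
```

```text
[487.45318827 211.89021597 324.14552099]
[ -8.7368706  -15.74793972  -0.58678429] yaw [ 3.14131576e+00  3.46135612e-04 -3.04567732e+00]
```

send_rows:
  rows:
    - [[-2.2,-4,-0.1,0,0,-0.05],[-4.4,-8,-0.3,0,0,-0.1],[-6.6,-12,-0.4,0,0,-0.15],[-8.7,-15.7,-0.6,0,0,-0.193],[-8.7,-15.7,-0.6,0,0,-0.193],[-8.7,-15.7,-0.6,0,0,-0.193]]

```text
clock: 1.85
eef_pos: [588.1, 64.3, 329.5]
tool_rot: [3.141, -0.001, -2.858]
force: [-2.1, 1.1, 0.4]
width: 0.1
gripper_force: 0.0
```

Run:
```python
from h import *
import pickle
d=shot("wrist");pickle.dump(d,open("w1.pkl","wb"));im=d["pixels"][...,::-1];cv2.imwrite("pics/w1.png",im);print(pose()[:3,3],ctrl.read_state()["tool_rot"],d["E"][:3,3])
```

```text
[587.51941237  66.02036257 329.55499126] [ 3.14051558e+00 -7.59930718e-04 -2.85473315e+00] [506.296711    40.5305267  400.76840818]
```

View pics/w1.png

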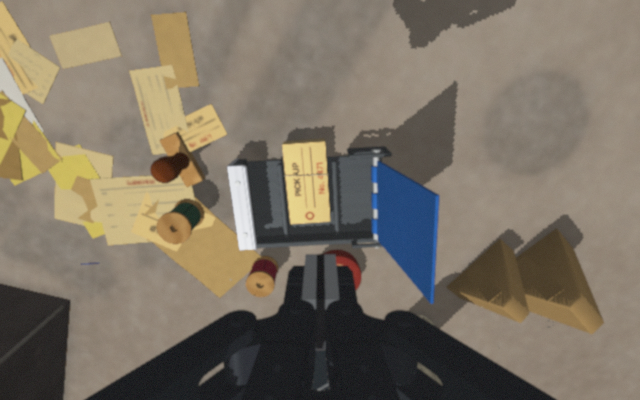

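The wrist view shows the lip at about (230–256,165–249) and the pack's top at (283–329,142–225), sticking out upward in the image, towards the robot. The hinge line is near x=377 and the cover leans right. I'll take a second view, shifted sideways, to triangulate.

send_rows:
  rows:
    - [[1,3.5,0,0,0,0],[2,7,0,0,0,0],[2,7,0,0,0,0],[2,7,0,0,0,0]]

```text
clock: 2.3
eef_pos: [547.8, 129.5, 330.1]
tool_rot: [3.141, 0.0, -2.849]
force: [0.3, -0.2, 0.5]
width: -0.4
gripper_force: 0.0
```

```bash
cat > seg.py <<'E'
from h import *
import pickle
def corners(m):
    c=max(cv2.findContours(m,cv2.RETR_EXTERNAL,cv2.CHAIN_APPROX_NONE)[0],key=cv2.contourArea)
    for e in np.arange(.01,.2,.005):
        p=cv2.approxPolyDP(c,e*cv2.arcLength(c,True),True)
        if len(p)<=4:break
    return p[:,0],cv2.contourArea(c)
def quad(m):
    m=cv2.morphologyEx(m,cv2.MORPH_CLOSE,np.ones((9,9)));m=cv2.morphologyEx(m,cv2.MORPH_OPEN,np.ones((5,5)))
    c=max(cv2.findContours(m,cv2.RETR_EXTERNAL,cv2.CHAIN_APPROX_NONE)[0],key=cv2.contourArea);c0=c
    # refine: fit lines to sides of the 4-gon, intersect
    p,a=corners(m);c=c[:,0].astype(float);L=[]
    if len(p)!=4:return p,a
    for i in range(4):
        A,B=p[i].astype(float),p[(i+1)%4].astype(float);n=(B-A)/np.linalg.norm(B-A);t=(c-A)@n;l=np.linalg.norm(B-A)
        k=(abs((c-A)@[-n[1],n[0]])<3)&(t>.12*l)&(t<.88*l);vx,vy,x,y=cv2.fitLine(c[k].astype(np.float32),cv2.DIST_HUBER,0,.01,.01)[:,0];L.append(np.cross([x,y,1],[x+vx,y+vy,1]))
    q=[np.cross(L[i-1],L[i]) for i in range(4)];return np.array([z[:2]/z[2] for z in q]),a
def masks(d,roi):
    im=d["pixels"];h=cv2.cvtColor(im,cv2.COLOR_RGB2HSV);r=np.zeros(im.shape[:2],np.uint8);x0,y0,x1,y1=roi;r[y0:y1,x0:x1]=255
    return [cv2.inRange(h,np.array(l),np.array(u))&r for l,u in (((0,0,150),(179,40,255)),((12,60,130),(35,255,255)),((100,120,50),(125,255,255)))]
E
python3 - <<'E'
from seg import *
d1=pickle.load(open("w1.pkl","rb"));d2=shot("wrist");pickle.dump(d2,open("w2.pkl","wb"));cv2.imwrite("pics/w2.png",d2["pixels"][...,::-1])
dx=None
for d in(d1,d2):
    u,v=proj(d,[632,76,40]) ;print("c",u,v)
    lo=int(u)-88
    M=masks(d,(lo,int(v)-75,int(u)+130,int(v)+105))
    roi2=int(u)
    for n,m in zip(("lip","pack","blue"),M):
        if n=="pack": m[:,:int(u)-45]=0; m[:,int(u)+45:]=0
        if n=="lip": m[:,int(u)-40:]=0
        q,a=quad(m);print(n,np.round(q,1).tolist(),a)
        if n!="blue":
            w=np.array([plane(d,*p,42 if n=="lip" else 27) for p in q]);print(np.round(w,1).tolist(),np.round(np.linalg.norm(w-np.roll(w,-1,0),axis=1),1))
E
```

```text
c 318.48895388798525 206.18468797374928
lip [[227.8, 166.0], [237.2, 249.0], [255.4, 249.0], [244.6, 166.0]] 1413.5
[[614.9, -27.5, 42.0], [706.5, 1.8, 42.0], [700.8, 21.6, 42.0], [610.0, -10.6, 42.0]] [96.2 20.6 96.3 17.5]
pack [[324.3, 141.5], [281.3, 143.5], [290.0, 223.5], [329.9, 221.5]] 3339.5
[[564.5, 62.8, 27.0], [579.5, 19.4, 27.0], [666.0, 51.8, 27.0], [650.9, 95.1, 27.0]] [45.8 92.4 45.9 92.2]
blue [[379.5, 161.7], [369.9, 229.2], [431.9, 303.1], [437.9, 195.8]] 5716.5
c 251.37923708363067 222.68009868308837
lip [[159.6, 183.0], [174.8, 264.0], [191.5, 264.0], [176.0, 183.0]] 1304.0
[[614.6, -27.5, 42.0], [706.6, 3.4, 42.0], [701.1, 21.8, 42.0], [609.6, -10.9, 42.0]] [97.  19.2 97.1 17.4]
pack [[255.9, 158.4], [213.6, 161.9], [226.8, 239.4], [265.5, 236.5]] 3189.0
[[563.3, 62.5, 27.0], [580.2, 19.5, 27.0], [666.8, 52.2, 27.0], [650.2, 94.7, 27.0]] [46.3 92.6 45.6 92.7]
blue [[301.8, 170.8], [305.8, 248.3], [335.0, 254.5], [335.0, 223.7]] 1493.0
```

Run:
```python
from seg import *
d1=pickle.load(open("w1.pkl","rb"));d2=pickle.load(open("w2.pkl","rb"))
L=[([227.8,166],[159.6,183]),([237.2,249],[174.8,264]),([255.4,249],[191.5,264]),([244.6,166],[176,183]),([324.3,141.5],[255.9,158.4]),([281.3,143.5],[213.6,161.9]),([290,223.5],[226.8,239.4]),([329.9,221.5],[265.5,236.5])]
P=[tri([(d1,*a),(d2,*b)]) for a,b in L]
for p,e in P:print(np.round(p,1),round(e,2))
# tray frame from the lip front edge
fe=np.array([[700.8,21.6],[610,-10.6],[701.1,21.8],[609.6,-10.9]])
v=(fe[0]-fe[1]+fe[2]-fe[3]);yw=np.arctan2(v[1],v[0]);y=np.array([np.cos(yw),np.sin(yw)]);x=np.array([y[1],-y[0]])
c=fe.mean(0)-71.5*x;print("yaw y deg",np.degrees(yw),"c",c)
pc=np.array([615.15,57.25]);print("pack in tray",(pc-c)@x,(pc-c)@y)
# hinge: where should it be / blue base corners in view1
for u,v in((379.5,161.7),(369.9,229.2)):
    w=plane(d1,u,v,36)[:2];print("blue base",(w-c)@x,(w-c)@y)
# cover far corners at z: test plane
for u,v in((431.9,303.1),(437.9,195.8)):
    for z in(150,155,160):
        w=plane(d1,u,v,z)[:2];print("top",z,(w-c)@x,(w-c)@y)
```

```text
[615.  -27.7  41.3] 0.14
[711.    1.2  34.8] 0.42
[701.3  21.6  41.5] 0.17
[609.9 -10.8  41.8] 0.22
[564.3  62.6  24.9] 0.63
[579.4  19.7  28.7] 0.33
[666.6  52.   26.7] 0.46
[650.4  94.9  27.3] 0.32
yaw y deg 19.59606422758743 c [631.39483973  72.83375528]
pack in tray 9.232846129064168 -20.530533329974684
blue base -70.0630634748397 -43.0851732437544
blue base -58.986276879301286 34.05336663232289
top 150 -95.24976535128206 53.72113235855632
top 155 -93.58038165019799 50.084156735665985
top 160 -91.91099794911395 46.44718111277565
top 150 -95.4940689305608 -41.13779909734331
top 155 -93.81981412986227 -42.88340945325699
top 160 -92.14555932916375 -44.62901980917078
```

View pics/w2.png

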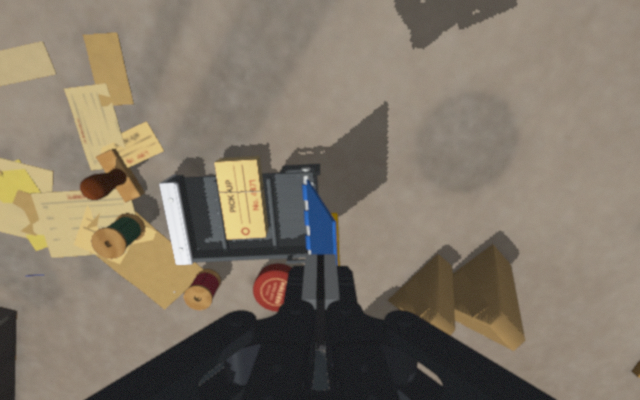

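The second wrist view agrees: the pack corners come out at z≈27, its size at 46×92, and the lip at z≈41.5. The tray centre is (631.4, 72.8) with +y at 19.6°. The pack is at tray (9.2, −20.5), 22.5 mm short, and the cover is at about 1.78 rad. I'll approach the end face now.

```bash
cat > go.py <<'E'
from h import *
import sys
C=np.array([631.4,72.8]);a=np.radians(19.6);Y=np.array([np.cos(a),np.sin(a)]);X=np.array([Y[1],-Y[0]]);YAW=a-np.pi
def intray(p):return np.array([(p[:2]-C)@X,(p[:2]-C)@Y,p[2]])
if __name__=="__main__":
    T=pose();t=intray(T[:3,3]);print("now tray",np.round(t,1),"tip z",round(t[2]-73,1))
    s=ctrl.read_state();print("F tray",np.round([s["force"][:2]@X,s["force"][:2]@Y,s["force"][2]],1),"rot",np.round(s["tool_rot"],4),"clk",s["clock"])
    Rt=R.from_euler('xyz',[np.pi,0,YAW])
    print("turn",np.round((R.from_matrix(T[:3,:3]).inv()*Rt).as_rotvec(),3))
    for k in range(1,len(sys.argv),3):
        x,y,z=map(float,sys.argv[k:k+3]);p=np.r_[C+x*X+y*Y,z+73]
        print((x,y,z),np.round(T[:3,:3].T@(p-T[:3,3])/10,2))
E
python3 go.py 10 -105 200 10 -105 12
```

```text
now tray [-79.8 -59.6 330.1] tip z 257.1
F tray [-0.3  0.2 -0.1] rot [-3.1413e+00  2.0000e-04 -2.8520e+00] clk 2.35
turn [-0.     0.    -0.052]
(10.0, -105.0, 200.0) [ 4.06 -9.21  5.71]
(10.0, -105.0, 12.0) [ 4.06 -9.2  24.51]
```

send_rows:
  rows:
    - [[1.4,-3,1.5,0,0,-0.02],[2.8,-6.1,3,0,0,-0.04],[4.06,-9.2,5.7,0,0,-0.052],[4.06,-9.2,10,0,0,-0.052],[4.06,-9.2,14,0,0,-0.052],[4.06,-9.2,18,0,0,-0.052],[4.06,-9.2,21.5,0,0,-0.052],[4.06,-9.2,24.3,0,0,-0.052],[4.06,-9.2,24.3,0,0,-0.052],[4.06,-9.2,24.3,0,0,-0.052]]
  grip: 255

```text
clock: 3.35
eef_pos: [536.2, 26.7, 86.9]
tool_rot: [-3.141, -0.001, -2.803]
force: [0.3, 0.3, 0.4]
width: -0.1
gripper_force: 0.0
```

```bash
python3 go.py 9.5 -80 14 9.5 -62 14; python3 -c "
from h import *
d=shot('wrist');cv2.imwrite('pics/w3.png',d['pixels'][...,::-1])"
```

```text
now tray [  11.5 -105.1   86.9] tip z 13.9
F tray [-0.1  0.4  0.4] rot [-3.1412e+00 -6.0000e-04 -2.8032e+00] clk 3.35
turn [-0.    -0.001 -0.004]
(9.5, -80.0, 14.0) [-2.51  0.21 -0.01]
(9.5, -62.0, 14.0) [-4.31  0.22 -0.01]
```

View pics/w3.png

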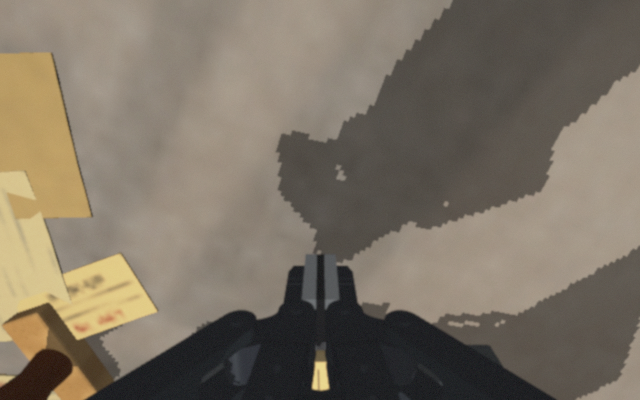

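The fingertips stand in front of the pack, which shows centred between the fingers at (320,370). I'll push it slowly.

send_rows:
  rows:
    - [[-1.2,0.2,0,0,0,0],[-2.3,0.2,0,0,0,0],[-2.8,0.2,0,0,0,0],[-3.2,0.2,0,0,0,0],[-3.6,0.2,0,0,0,0],[-4,0.2,0,0,0,0],[-4.4,0.2,0,0,0,0]]

```text
clock: 4.1
eef_pos: [576.8, 43.7, 86.9]
tool_rot: [3.142, -0.001, -2.803]
force: [-1.0, -0.4, 1.0]
width: -0.3
gripper_force: 0.6
```

```bash
python3 go.py 9.5 -55 14
```

```text
now tray [  9.1 -61.2  86.9] tip z 13.9
F tray [ 0.1 -1.1  1. ] rot [ 3.1416e+00 -7.0000e-04 -2.8026e+00] clk 4.1
turn [ 0.    -0.001 -0.003]
(9.5, -55.0, 14.0) [-0.62 -0.04 -0.02]
```

send_rows:
  rows:
    - [[-0.2,0,0,0,0,0],[-0.4,0,0,0,0,0],[-0.6,0,0,0,0,0]]

```text
clock: 4.4
eef_pos: [582.5, 45.8, 86.8]
tool_rot: [3.142, -0.0, -2.803]
force: [-0.2, -0.3, -0.3]
width: 0.0
gripper_force: 0.3
```

send_rows:
  rows:
    - [[-0.1,0,0,0,0,0],[-0.2,0,0,0,0,0],[-0.3,0,0,0,0,0]]

```text
clock: 4.7
eef_pos: [584.2, 46.4, 86.8]
tool_rot: [3.141, -0.003, -2.803]
force: [-4.4, -1.6, 3.5]
width: 0.2
gripper_force: 2.5
```

send_rows:
  rows:
    - [[-0.1,0,0,0,0,0],[-0.2,0,0,0,0,0],[-0.2,0,0,0,0,0],[-0.2,0,0,0,0,0]]

```text
clock: 5.1
eef_pos: [584.4, 46.5, 86.6]
tool_rot: [3.141, -0.007, -2.803]
force: [-7.5, -2.3, 5.1]
width: -0.1
gripper_force: 3.7
```

```bash
python3 go.py
```

```text
now tray [  9.  -53.1  86.6] tip z 13.6
F tray [-0.4 -7.8  5.1] rot [ 3.141  -0.0066 -2.8028] clk 5.1
turn [ 0.001 -0.007 -0.003]
```

The pack is stopped against the wall: the finger stalled with 8 N building up. I'll retreat, rise, and check on the way.

send_rows:
  rows:
    - [[2,0,0,0,0,0],[4,0,-1,0,0,0],[4,0,-5.5,0,0,0],[4,0,-10,0,0,0],[4,0,-14.5,0,0,0],[4,0,-19,0,0,0],[3,2,-22,0,0,0],[2,4,-24,0,0,0],[2,4,-24,0,0,0],[2,4,-24,0,0,0]]

```text
clock: 6.1
eef_pos: [555.3, 78.8, 327.0]
tool_rot: [-3.141, 0.001, -2.801]
force: [0.0, -0.3, -0.2]
width: -0.3
gripper_force: 0.0
```

```bash
python3 - <<'E'
from seg import *
from go import intray
d=shot("wrist");cv2.imwrite("pics/w4.png",d["pixels"][...,::-1])
u,v=map(int,proj(d,[629,66,27]))
for n,m in zip(("lip","pack"),masks(d,(u-100,v-80,u+100,v+75))):
    if n=="lip":m[:,u-40:]=0
    else: m[:,:u-45]=0;m[:,u+45:]=0
    q,a=quad(m);w=np.array([intray(plane(d,*p,42 if n=="lip" else 27)) for p in q]);print(n,np.round(w,1).tolist(),w.mean(0))
E
python3 go.py -135 0 200 -135 0 95
```

```text
lip [[90.1, -49.7, 42.0], [90.5, 47.3, 42.0], [71.5, 47.3, 42.0], [71.4, -48.9, 42.0]] [80.8579598  -1.00278843 42.        ]
pack [[32.0, -43.7, 27.0], [32.9, 47.9, 27.0], [-12.5, 48.0, 27.0], [-14.0, -43.6, 27.0]] [ 9.61567925  2.15562645 27.        ]
now tray [-30.4 -70.5 326.1] tip z 253.1
F tray [ 0.1 -1.4  0.3] rot [-3.1410e+00 -1.0000e-03 -2.8027e+00] clk 6.15
turn [-0.001 -0.001 -0.003]
(-135.0, 0.0, 200.0) [-7.02 10.49  5.3 ]
(-135.0, 0.0, 95.0) [-7.03 10.49 15.8 ]
```

View pics/w4.png

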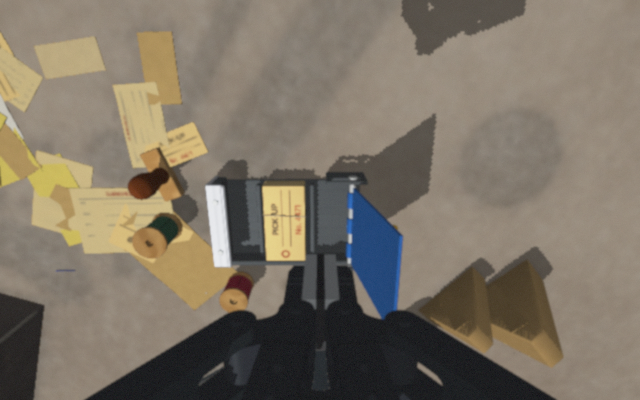

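The pack is home: measured at tray (9.6, 2.2), and its end is flush with the tray front in the image. Next I go behind the cover.

send_rows:
  rows:
    - [[-1.8,3,0,0,0,0],[-3.6,6,0,0,0,0],[-5.4,9,0,0,0,0],[-7,12,1,0,0,0],[-7,12,5,0,0,0],[-7,12,9,0,0,0],[-7,12,13,0,0,0],[-7,12,14.8,0,0,0],[-7,12,14.8,0,0,0],[-7,12,14.8,0,0,0]]

```text
clock: 7.15
eef_pos: [581.2, 213.9, 178.2]
tool_rot: [-3.141, -0.001, -2.804]
force: [-0.0, 0.7, 0.6]
width: -0.0
gripper_force: 0.0
```

```bash
python3 go.py -100 0 105 -82 0 105 -60 0 104 -42 0 102
```

```text
now tray [-1.498e+02  1.000e-01  1.782e+02] tip z 105.2
F tray [-0.7  0.2  0.6] rot [-3.1411e+00 -1.4000e-03 -2.8036e+00] clk 7.15
turn [-0.001 -0.001 -0.004]
(-100.0, 0.0, 105.0) [-0.01 -4.98  0.03]
(-82.0, 0.0, 105.0) [-0.02 -6.78  0.03]
(-60.0, 0.0, 104.0) [-0.03 -8.98  0.13]
(-42.0, 0.0, 102.0) [ -0.04 -10.78   0.33]
```

send_rows:
  rows:
    - [[0,-2.5,0,0,0,0],[0,-4,0,0,0,0],[0,-5,0,0,0,0],[0,-6,0,0,0,0],[0,-7,0,0,0,0],[0,-8,0,0,0,0],[0,-9,0.1,0,0,0],[0,-9.6,0.2,0,0,0],[0,-10.2,0.3,0,0,0],[0,-10.8,0.3,0,0,0]]

```text
clock: 8.15
eef_pos: [616.7, 113.4, 175.3]
tool_rot: [3.141, -0.001, -2.802]
force: [-0.6, 2.1, -0.9]
width: 0.0
gripper_force: 0.9
```

```bash
python3 go.py -30.2 0 95.3 -20.1 0 87.1 -11.5 0 77.2 -4.6 0 66.1 0 0 53.8; python3 -c "
from h import *
d=shot('scene');cv2.imwrite('pics/s5.png',cv2.resize(d['pixels'][60:260,180:420,::-1],(720,600),interpolation=2))"
```

```text
now tray [-43.2  -0.2 175.3] tip z 102.3
F tray [-2.1  0.1 -0.9] rot [ 3.1406e+00 -1.0000e-03 -2.8018e+00] clk 8.15
turn [ 0.001 -0.001 -0.002]
(-30.2, 0.0, 95.3) [-0.03 -1.3   0.7 ]
(-20.1, 0.0, 87.1) [-0.03 -2.31  1.52]
(-11.5, 0.0, 77.2) [-0.03 -3.17  2.51]
(-4.6, 0.0, 66.1) [-0.03 -3.86  3.62]
(0.0, 0.0, 53.8) [-0.04 -4.32  4.85]
```

View pics/s5.png

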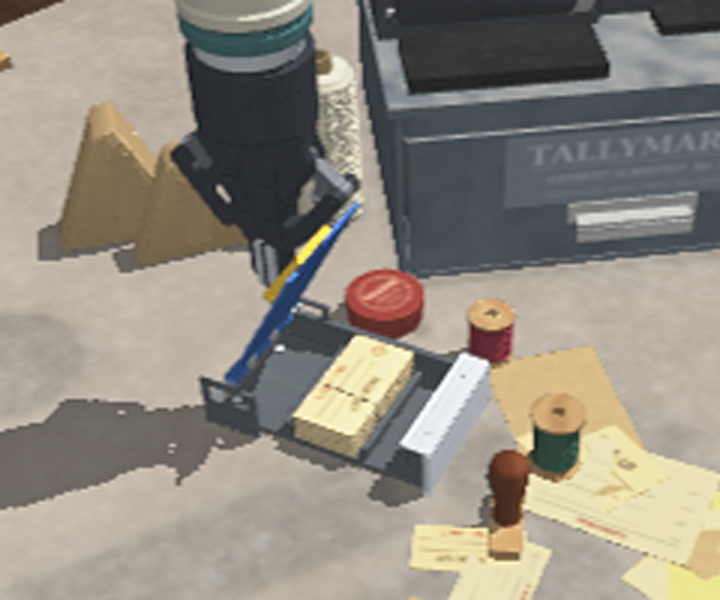

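The cover leans on the fingertip at about 65°, just below the rib, and the gripper linkage at (350,190) clears the edge. I'll follow the arc down.

send_rows:
  rows:
    - [[0,-0.7,0.3,0,0,0],[0,-1.3,0.7,0,0,0],[0,-1.8,1.1,0,0,0],[0,-2.3,1.5,0,0,0],[0,-2.8,2,0,0,0],[0,-3.2,2.5,0,0,0],[0,-3.5,3.1,0,0,0],[0,-3.9,3.6,0,0,0],[0,-4.1,4.2,0,0,0],[0,-4.3,4.8,0,0,0]]

```text
clock: 9.2
eef_pos: [631.7, 72.1, 127.5]
tool_rot: [-3.141, 0.0, -2.803]
force: [0.6, 0.5, 2.7]
width: 0.3
gripper_force: 1.3
```

```bash
python3 go.py 2.1 0 44.9 2.9 0 38.4 3 0 34.5
```

```text
now tray [8.000e-01 1.000e-01 1.275e+02] tip z 54.5
F tray [-0.2  0.7  2.7] rot [-3.1410e+00  4.0000e-04 -2.8025e+00] clk 9.2
turn [-0.001  0.    -0.003]
(2.1, 0.0, 44.9) [ 0.01 -0.13  0.96]
(2.9, 0.0, 38.4) [ 0.01 -0.21  1.61]
(3.0, 0.0, 34.5) [ 0.01 -0.22  2.  ]
```

send_rows:
  rows:
    - [[0,-0.1,0.5,0,0,0],[0,-0.1,1,0,0,0],[0,-0.2,1.4,0,0,0],[0,-0.2,1.7,0,0,0],[0,-0.2,1.9,0,0,0],[0,-0.2,2,0,0,0],[0,-0.2,2,0,0,0]]

```text
clock: 9.9
eef_pos: [632.1, 70.7, 107.8]
tool_rot: [-3.142, -0.0, -2.803]
force: [0.3, -1.1, 2.0]
width: -0.2
gripper_force: 0.9
```

```bash
python3 go.py 20 0 34.5
```

```text
now tray [ 2.200e+00 -1.000e-01  1.078e+02] tip z 34.8
F tray [ 1.2 -0.1  2. ] rot [-3.1416e+00 -1.0000e-04 -2.8025e+00] clk 9.9
turn [-0.    -0.    -0.003]
(20.0, 0.0, 34.5) [-0.02 -1.78  0.03]
```

send_rows:
  rows:
    - [[0,0,0.1,0,0,0],[0,0,0.2,0,0,0],[0,0,0.2,0,0,0]]

```text
clock: 10.2
eef_pos: [632.1, 70.8, 106.6]
tool_rot: [3.142, 0.0, -2.802]
force: [-0.7, -1.5, 7.2]
width: 0.2
gripper_force: 3.8
```

send_rows:
  rows:
    - [[0,0,0.1,0,0,0],[0,0,0.2,0,0,0],[0,0,0.2,0,0,0]]

```text
clock: 10.5
eef_pos: [632.2, 70.9, 105.7]
tool_rot: [-3.141, 0.001, -2.802]
force: [-2.3, -1.8, 15.6]
width: 0.2
gripper_force: 7.8
```

The cover is flat: the tip stops at z≈33.5 and the force is rising. I'll ease off slightly and slide towards the rib.

send_rows:
  rows:
    - [[0,0,-0.1,0,0,0],[0,-0.5,-0.15,0,0,0],[0,-1,-0.15,0,0,0],[0,-1.5,-0.15,0,0,0],[0,-1.8,-0.15,0,0,0],[0,-2,-0.15,0,0,0]]

```text
clock: 11.1
eef_pos: [637.8, 55.3, 106.3]
tool_rot: [3.137, -0.0, -2.801]
force: [-4.9, 6.4, 10.6]
width: 0.0
gripper_force: 5.2
```

```bash
python3 go.py 38 0 34
```

```text
now tray [1.860e+01 1.000e-01 1.063e+02] tip z 33.3
F tray [-7.6 -2.4 10.6] rot [ 3.1369e+00 -1.0000e-04 -2.8009e+00] clk 11.1
turn [ 0.005 -0.    -0.001]
(38.0, 0.0, 34.0) [ 0.01 -1.94 -0.08]
```

send_rows:
  rows:
    - [[0,-0.3,0,0,0,0],[0,-0.6,0,0,0,0],[0,-0.9,0,0,0,0],[0,-1.2,0,0,0,0],[0,-1.2,0,0,0,0]]

```text
clock: 11.6
eef_pos: [642.4, 44.5, 106.2]
tool_rot: [3.137, 0.002, -2.8]
force: [-0.7, 4.5, 8.1]
width: -0.0
gripper_force: 4.1
```

```bash
python3 go.py 38 0 34
```

```text
now tray [ 30.3   0.9 106.2] tip z 33.2
F tray [-4.4  0.9  8.1] rot [ 3.1368e+00  1.5000e-03 -2.8004e+00] clk 11.6
turn [ 0.005  0.002 -0.001]
(38.0, 0.0, 34.0) [ 0.09 -0.77 -0.08]
```

send_rows:
  rows:
    - [[0,-0.3,0,0,0,0],[0,-0.6,0,0,0,0],[0,-0.8,0,0,0,0],[0,-0.8,0,0,0,0]]

```text
clock: 12.0
eef_pos: [643.8, 41.0, 105.9]
tool_rot: [3.132, 0.001, -2.798]
force: [-4.0, 10.2, 8.8]
width: 0.0
gripper_force: 8.0
```

send_rows:
  rows:
    - [[0,-0.2,0,0,0,0],[0,-0.4,0,0,0,0],[0,-0.5,0,0,0,0],[0,-0.5,0,0,0,0]]

```text
clock: 12.4
eef_pos: [644.2, 40.4, 105.7]
tool_rot: [3.126, -0.0, -2.796]
force: [-6.5, 16.2, 10.6]
width: -0.2
gripper_force: 10.4
```

```bash
python3 go.py; python3 -c "
from h import *
d=shot('scene');cv2.imwrite('pics/s6.png',cv2.resize(d['pixels'][130:240,215:375,::-1],(800,550),interpolation=2))"
```

```text
now tray [ 34.8   1.2 105.7] tip z 32.7
F tray [-17.4  -0.7  10.6] rot [ 3.1263e+00 -3.0000e-04 -2.7958e+00] clk 12.4
turn [ 0.015 -0.     0.004]
```

View pics/s6.png

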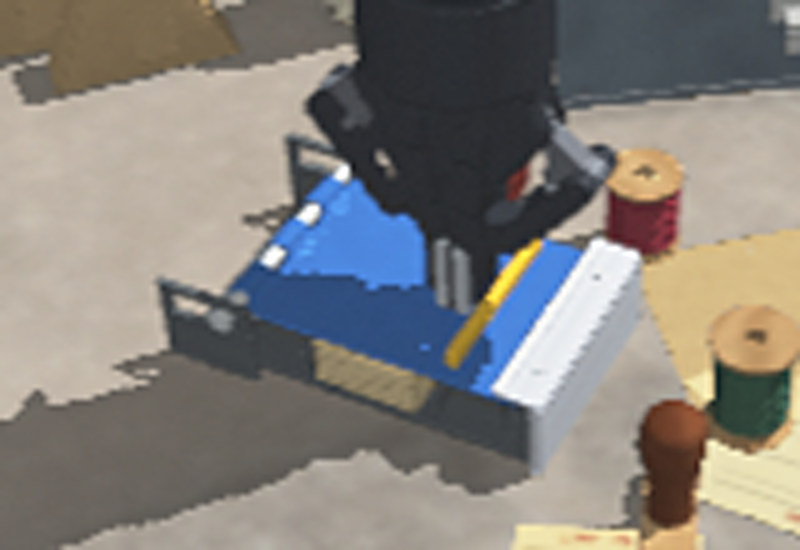

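The cover lies flat with its edge under the lip. It stalls at the stop with 17 N after about 16 mm of travel. I'll back off the rib and lift clear.

send_rows:
  rows:
    - [[0,0.8,0,0,0,0],[0,1.3,-0.2,0,0,0],[0,1.5,-1,0,0,0],[0,1.5,-3,0,0,0],[0,1.5,-6,0,0,0],[0,1.5,-10,0,0,0],[3,1.5,-14,0,0,0],[6,1.5,-18,0,0,0],[8,1.5,-20,0,0,0],[8,1.5,-20,0,0,0]]

```text
clock: 13.45
eef_pos: [565.4, 14.6, 308.7]
tool_rot: [-3.14, 0.003, -2.804]
force: [0.5, -0.3, -0.1]
width: -0.4
gripper_force: 0.0
```

```bash
python3 - <<'E'
from h import *
from go import intray
d=shot("wrist");cv2.imwrite("pics/w7.png",d["pixels"][...,::-1])
h=cv2.cvtColor(d["pixels"],cv2.COLOR_RGB2HSV);m=cv2.inRange(h,np.array((18,150,120)),np.array((32,255,255)))
u,v=map(int,proj(d,[637,45,43]));k=np.zeros_like(m);k[v-60:v+60,u-40:u+40]=255;ys,xs=np.nonzero(m&k)
w=np.array([intray(plane(d,a,b,43.5)) for a,b in zip(xs,ys)]);print("rib x",w[:,0].min(),np.median(w[:,0]),w[:,0].max(),"y",w[:,1].min(),w[:,1].max())
E
python3 go.py
```

```text
rib x 44.43768333753173 47.19962566830719 49.67582918254969 y -39.00305845081736 10.158675211961985
now tray [ 32.3 -80.7 306.9] tip z 233.9
F tray [ 1.3 -0.8  0.5] rot [-3.1410e+00  2.0000e-03 -2.8036e+00] clk 13.5
turn [-0.001  0.002 -0.004]
```

View pics/w7.png

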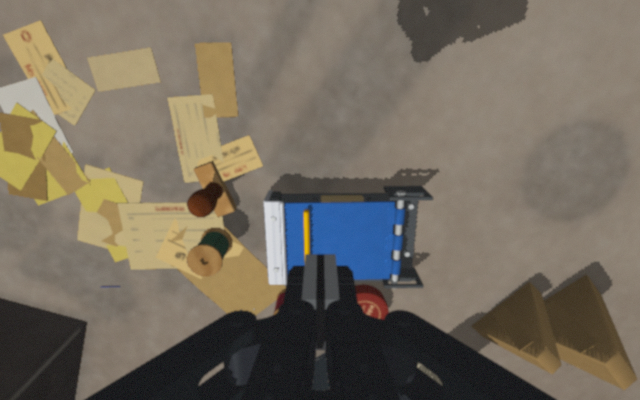

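The cover stays flat with its edge under the lip, and all the loose items look to be in place. I'll check the slide once more from the rib-to-lip distance in this same picture.

Run:
```python
from h import *
from go import intray
d=shot("wrist");im=d["pixels"].astype(float)
def edge(f,row,a,b):  # subpixel strongest gradient in f along row
    l=cv2.GaussianBlur(f,(0,0),.8)[row,a:b];g=np.abs(np.diff(l));i=g.argmax();s=slice(max(i-1,0),i+2);return a+.5+(np.arange(len(g))[s]*g[s]).sum()/g[s].sum()
R_,B=im[...,0],im[...,2];res=[]
for r in range(215,250,3):
    res.append([intray(plane(d,edge(R_,r,276,296),r,42))[0],intray(plane(d,edge(R_,r,297,307),r,43.5))[0],intray(plane(d,edge(R_,r,307,318),r,43.5))[0]])
print(np.round(np.median(res,0),1),"lip front, rib lip-side, rib hinge-side")
```

```text
[70.6 50.4 44.3] lip front, rib lip-side, rib hinge-side
```

Rib to lip puts the slide at about 15 mm, well over the 12 mm needed, so I'm handing in.

```bash
python3 -c "
from cell import ctrl
print(ctrl.finish_job())"
```

```text
the job is handed in; nothing more can be done
None
```

The job is handed in, with no verdict returned: the pack measured home against the rear wall before folding, the cover stays flat under the lip by itself (slide about 15 of 16 mm), the spools, stamp and tin look undisturbed, and the arm is clear.

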